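Load the top sample carrier from a nested stack onto a keyed shaker hub

TASK

Take the black dust cap off the shaker's drive hub and set it upright on the rubber mat. Then lift only the top steel carrier straight off the nested stack, leaving the two below nested and where they are, turn it to suit the hub and lower it over the hub's teeth until it sits flat on the turntable. Leave everything else on the bench where it stands.

Things in the scene. Friction and masses are not known exactly. Their poses are not given: they have to be found in the camera images.
- carrier2_mid (a point): TOP one of three identical stamped steel carriers: open trough 160 mm long (x), 56 wide (y), 28 high, 0.18 to 0.34 kg; point at its centre, 14 mm above its underside. Upper 16 mm: upright skirt 160 x 56 mm, 4 mm walls. Lower 12 mm: narrower foot, 149 x 45 mm. The floor (3 mm) has a central cross-shaped opening: one arm 49 x 15 mm along x, the other 31 mm along y by 15 mm.
- carrier1_mid (a point): Middle carrier, same shape and point, 16 mm below the top one, whose foot nests in its skirt with 1.5 mm clearance all round. The outer skirts are flush, so fingers reaching over 16 mm below the top rim clamp this one too; lift the top one by its middle, straight up. It must stay nested in the lowest.
- carrier0_mid (a point): Lowest carrier of the stack, same shape and point, 16 mm below the middle one; stands loose on the bench.
- hub_seat (a point): Centre of the flat top of the shaker's turntable (disc 176 mm across, 75 mm above the bench); z up. On it a dark hub 14 mm tall: a cross of two long teeth along x (46 mm over both, 12 wide) and two short along y (28 mm over both, 12 wide). It fits the carrier's opening when the x axes agree, either way round. Hub and disc turn together, stiffly (0.15 N m); housing 190 x 190 mm, fixed.
- cap_knob (a point): Middle of the grip knob of the black round dust cap that covers the hub at the start, resting on the turntable. Knob: upright cylinder, 26 mm diameter, 30 mm tall, on a skirt 64 mm in diameter and 26 mm tall, open below. The point lies 41 mm above the cap's lower edge, 15 mm above the skirt's top. About 0.08 kg.
- mat_top (a point): Centre of the top of a fixed black rubber mat, 100 x 100 mm, 4 mm thick, on the bench; the place for the cap.
- beaker_mid (a point): Glass beaker, 66 mm in diameter, 85 mm tall. Upright, loose, not part of the job: leave it alone. Point at its centre, half-way up.
- jar_mid (a point): Jar, 56 mm in diameter, 75 mm tall. Upright, loose, not part of the job: leave it alone. Point at its centre, half-way up.
- bottle_mid (a point): Amber bottle, 64 mm in diameter, 150 mm tall. Upright, loose, not part of the job: leave it alone. Point at its centre, half-way up.
- can_mid (a point): Metal can, 66 mm in diameter, 100 mm tall. Upright, loose, not part of the job: leave it alone. Point at its centre, half-way up.
- spanner_mid (a point): Open spanner, 150 mm long (x), lying flat. Leave it alone. Point at the middle of its length, on the bench.
- brush_mid (a point): Brush, 170 mm long (x), lying flat. Leave it alone. Point at the middle of its length, on the bench.
Not all that is in view belongs to the job. What is shaped like the part that bears carrier0_mid but green or orange is not meant.

How it is judged:
By the outcome, as a careful person would: the job done as asked, in the order asked, and still so for the second after the job is handed in, with the robot touching nothing.
It also fails if it takes over 67 s, if anything falls off the work surface, if the arm or the gripper's body presses on something with over 40 N, if the wrist force passes 120 N, or if a joint passes its speed limit or range.

ROBOT

A 6-joint arm with a two-finger parallel gripper is mounted at the origin on the work surface. World frame = base frame: x ahead of the robot, y to its left, z up, the work surface at z = 0. Lengths are in m, angles in rad, forces in N, time in s.
With the tool pointing down it reaches from about 0.375 to 0.975 m from the base axis. Payload 3.8 kg.
Tool frame: the origin (TCP) lies midway between the tips of the shut fingers; the grasp point (between the pads) lies arm.grip_point_offset behind it (arm.grip_point_offset is the distance from the TCP to the grasp point, in m); y points along the fingers, x is the direction in which the jaws open and shut, and the axes are right-handed (so a half turn about y gives the same grasp; the last joint's range is limited). The gripper opens to 88 mm and grips with 3 to 60 N. Pads are 18 mm wide; open, the fingers measure 123 mm over their backs; the gripper's body (75 mm by 187 mm) begins 45 mm behind the grasp point.
Start: joints at [1.211, 0.264, 1.604, -0, 1.274, -0.037], TCP at [0.214, 0.64, 0.239] pointing down, gripper open.
Joint ranges: [-2.63, 2.63], [-0.94, 2.18], [0.31, 2.57], [-1.31, 4.45], [0, 2.66], [-2.55, 2.55]. Speed limits (rad/s): [2.57, 2.57, 3.14, 3.14, 3.14, 3.14].

INTERFACE

Orientations are given as a rotation vector (axis times angle).
In Python, from workcell import arm gives the robot as it stands.
- The arm moves only by the shell command python3 -m creep 'ROWS' [FORCE]. ROWS is a JSON object of lists of equal length, an entry for each row: "grip": the opening, from 0 (shut) to 1 (fully open); "offset": the shift along the tool's x, y, z in cm, a list of three; "rot": the turn, a rotation vector about the tool's x, y, z in degrees, a list of three. In form: {"grip": [grip, ...], "offset": [[tx, ty, tz], ...], "rot": [[ax, ay, az], ...]}. A call has 1 to 5 rows; each row is the pose to reach, as a shift and turn from the pose commanded when the call began, along the tool's axes at that moment; what a row does not reach only later rows make up. A row lasts 1/8 s, in which the tool goes at most 62.5 mm and 10.7 degrees, less where a joint would pass 70% of its speed; a pose out of reach is approached as far as the arm can. A call with a gripper value outside its range is refused whole. The fingers move at their own pace and stop on an object; FORCE is the grip in N (left out, the last holds). Time passes only in rows, so rows that repeat a pose let the fingers close. It gives the time, the measured TCP pose, the force and the opening at its end, in the units of the state.
- arm.read_state(): the state, without advancing time (a new reading comes with each control period).
- arm.get_image(name): name is "side" or "top"; returns a dict with "pixels" (480x640x3 uint8, red, green, blue), "mtx" (3x3 intrinsics, pixels), "distortion" ([k1, k2, p1, p2, k3] as OpenCV has them; the pictures are not rectified), "rvec" (rotation vector, rad) and "tvec" (3), from world to camera coordinates, as OpenCV has them. Camera axes: x right, y down, z forward; pixel columns grow to the right and rows downward; lengths in m; the calibration is good to about 2 mm. A picture is of the moment at which its call begins. There is no depth.
- arm.sign_off(): hands the job in, once; it reports no verdict.
Trained networks look in the newest picture that a camera, given by its name, has taken for a name from the list of things; names that differ only in an ending like _2 or _b are one class to them, and where a whole thing is asked for, a point or a joint stands for the part that bears it (a point fixed in the world has none). Each returns a list of dicts, best first, with "p" (0 to 1); they miss things now and then, are a little off and sometimes report something else, mostly with a low value. They report only what shows in the picture. A call takes as long as a camera call. They do not tell look-alikes from the thing itself.
- arm.search_frame(camera, query): "centre" ([x, y, z] in m, in world coordinates, good to about 4 mm: the middle of the surface that is visible of it).
- arm.masks_of(camera, query): "pixels" (480x640 bool, what is visible of it).
- arm.landmark_of(camera, query): "centre" ([x, y, z] in m, in world coordinates, good to about 4 mm: a listed point, or the origin of a listed thing).
The state is a dict: "time": time; "joints": joint angles; "joint_velocities": joint speeds; "tau": joint torques, N m; "position": TCP position; "ee_rot": TCP orientation; "ft_force": force on the tool from outside, world axes, zero at the start; "ft_torque": the same for the moment, N m; "opening": finger opening in m.
Only numpy, scipy, OpenCV 4.12 (cv2) and the standard library are available. Lean on these libraries where they do the work, as an engineer would, in place of code of your own. Each camera call takes 0.05 s, during which the arm holds its last target. There are 200 camera calls.

## Working session

There is one attempt and no reset: what is moved stays moved. The work goes in short steps, Python scripts to look and compute and a shell command to move; the robot and the scene stay as the last step left them, time stands still between calls to the robot, and variables do not carry over. Pictures are saved under pics/ and viewed, about 8 in all and at most 12, crops included, and the job is handed in when it is done.

```bash
mkdir -p pics; ls; python3 - <<'E'
from workcell import arm
import cv2,numpy as np
s=arm.read_state();print({k:np.round(v,3).tolist() for k,v in s.items()},arm.grip_point_offset)
for c in("top","side"):
    im=arm.get_image(c);cv2.imwrite(f"pics/{c}0.png",im["pixels"][:,:,::-1])
    print(c,im["mtx"],im["distortion"],im["rvec"],im["tvec"])
    for q in["carrier2_mid","hub_seat","cap_knob","mat_top","beaker_mid","jar_mid","bottle_mid","can_mid","spanner_mid","brush_mid"]:
        print(c,q,[(np.round(d["centre"],3).tolist(),round(d["p"],2)) for d in arm.landmark_of(c,q)])
E
```

```text
pics
{'time': 0.0, 'joints': [1.211, 0.265, 1.605, 0.0, 1.274, -0.037], 'joint_velocities': [0.001, 0.002, -0.001, 0.0, -0.001, 0.001], 'tau': [-0.002, -50.21, -35.688, 0.073, 0.029, -0.0], 'position': [0.214, 0.639, 0.237], 'ee_rot': [-1.346, -0.967, 0.97], 'ft_force': [-0.549, -0.384, -0.007], 'ft_torque': [0.032, -0.008, -0.022], 'opening': 0.088} 0.0187
top [[450.7782869    0.         313.60135213]
 [  0.         450.7782869  239.85408863]
 [  0.           0.           1.        ]] [0.02198577 0.         0.         0.         0.        ] [ 2.131583   -2.10881089  0.21008475] [-0.03873156  0.59416298  1.0301503 ]
top carrier2_mid [([0.582, -0.211, 0.046], 0.71)]
top hub_seat [([0.492, 0.207, 0.073], 0.95), ([0.8, -0.025, 0.072], 0.22)]
top cap_knob [([0.488, 0.211, 0.116], 0.88)]
top mat_top [([0.53, -0.011, 0.003], 0.71), ([0.344, 0.267, -0.001], 0.46)]
top beaker_mid [([0.687, -0.14, 0.045], 0.68), ([0.53, -0.008, 0.003], 0.68)]
top jar_mid [([0.457, -0.238, 0.037], 0.86)]
top bottle_mid [([0.799, -0.026, 0.075], 0.87), ([0.529, -0.01, 0.003], 0.52)]
top can_mid [([0.659, 0.192,
[... 277 characters left out ...]
  0.           1.        ]] [-0.12801658  0.          0.          0.          0.        ] [ 2.35708074 -0.34779361  0.12123901] [-0.54506999  0.17126525  1.00900879]
side carrier2_mid [([0.581, -0.208, 0.051], 0.96)]
side hub_seat [([0.491, 0.208, 0.075], 0.67), ([0.69, -0.14, 0.044], 0.42), ([0.454, -0.238, 0.035], 0.29)]
side cap_knob [([0.493, 0.207, 0.115], 0.58)]
side mat_top [([0.53, -0.008, 0.004], 0.97)]
side beaker_mid [([0.692, -0.141, 0.041], 0.85)]
side jar_mid [([0.452, -0.238, 0.037], 0.84), ([0.584, -0.21, 0.012], 0.39)]
side bottle_mid []
side can_mid [([0.665, 0.189, 0.049], 0.56)]
side spanner_mid [([0.34, 0.268, 0.001], 0.93)]
side brush_mid [([0.627, -0.028, -0.0], 0.86)]
```

View pics/top0.png

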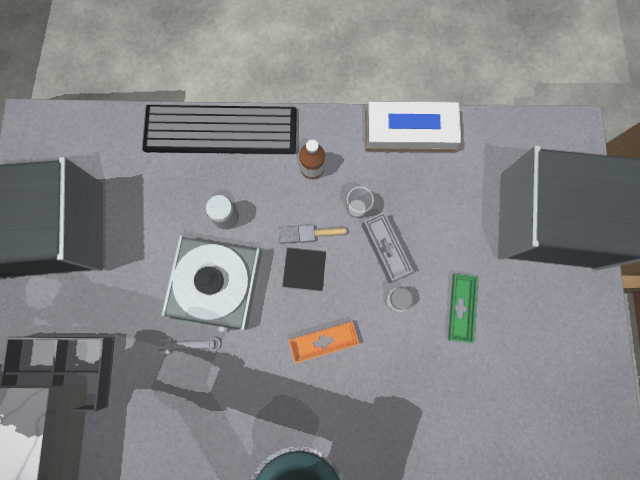

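View pics/side0.png

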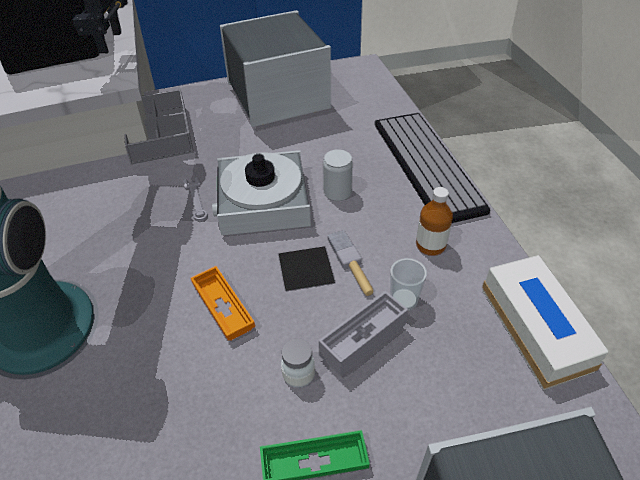

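Top view: the capped hub is at about (208,280), the mat at (304,269) and the steel stack at (387,247), between the beaker and the jar. The orange and green carriers are decoys. The side view agrees.

```bash
cat > h.py <<'E'
from workcell import arm
import numpy as np, cv2
from scipy.spatial.transform import Rotation as R
def go(x,y,z,yaw=None):
    """print offset (cm, tool axes) and rot (deg) to bring TCP to xyz, tool x at world yaw (deg, mod 180), z down"""
    s=arm.read_state(); r=R.from_rotvec(s["ee_rot"]); M=r.as_matrix()
    y0=np.degrees(np.arctan2(M[1,0],M[0,0])); t=y0 if yaw is None else y0+(yaw-y0+90)%180-90
    c,n=np.cos(np.radians(t)),np.sin(np.radians(t))
    T=R.from_matrix(np.array([[c,n,0],[n,-c,0],[0,0,-1]]).astype(float))
    print("pos",np.round(s["position"],4),"yaw",round(y0,1),"tz",np.round(M[:,2],3),"F",np.round(s["ft_force"],1),"open",round(s["opening"],4),"t",s["time"],"j6",round(s["joints"][5],2))
    print("offset",np.round(100*M.T@(np.array([x,y,z])-s["position"]),2),"rot",np.round((r.inv()*T).as_rotvec(degrees=True),2))
def ray(im,uv,z):
    Rm=cv2.Rodrigues(im["rvec"])[0]; p=cv2.undistortPoints(np.float64(uv).reshape(-1,1,2),im["mtx"],im["distortion"])[:,0]
    d=np.c_[p,np.ones(len(p))]@Rm; o=-Rm.T@np.ravel(im["tvec"])
    return o+d*((z-o[2])/d[:,2:])
def rect(im,z,x0,x1,y0,y1,ppm=2000):
    """orthophoto of plane z; columns = x, rows = y (decreasing)"""
    W,H=int((x1-x0)*ppm),int((y1-y0)*ppm)
    X,Y=np.meshgrid(x0+np.arange(W)/ppm,y1-np.arange(H)/ppm)
    P=np.c_[X.ravel(),Y.ravel(),np.full(X.size,z)]
    q=cv2.projectPoints(P,im["rvec"],im["tvec"],im["mtx"],im["distortion"])[0].reshape(H,W,2).astype(np.float32)
    return cv2.remap(im["pixels"][:,:,::-1].copy(),q,None,cv2.INTER_CUBIC)
E
python3 - <<'E'
from h import *
top=arm.get_image("top");
a=rect(top,0.06,.49,.68,-.30,-.12)
side=arm.get_image("side"); b=rect(side,0.06,.49,.68,-.30,-.12)
cv2.imwrite("pics/c0.png",np.hstack([a,b]))
go(.4905,.209,.18)
E
```

```text
pos [0.2141 0.6401 0.2387] yaw 71.5 tz [-0.948  0.317 -0.   ] F [-0.   0.4  0.8] open 0.0883 t 1.2 j6 -0.04
offset [-32.12   5.87 -39.89] rot [-90.   0.  -0.]
```

View pics/c0.png

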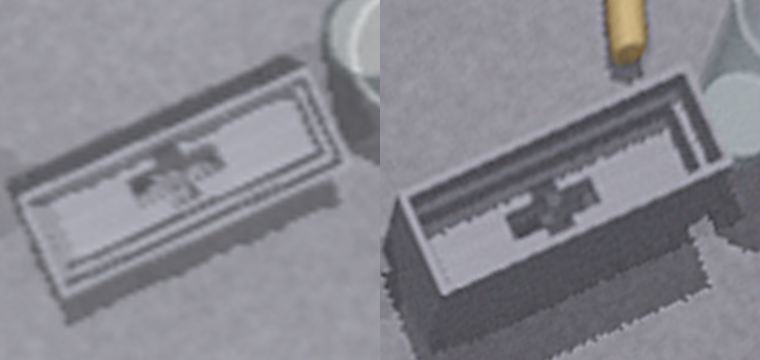

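```bash
sed -i 's/\[\[c,n,0\],\[n,-c,0\],\[0,0,-1\]\]/[[c,0,-n],[n,0,c],[0,-1,0]]/; s/M\[:,2\],3)/M[:,1],3)/; s/"tz"/"down"/' h.py
python3 -c "
from h import *
go(.4905,.209,.18,71.5)"
```

```text
pos [0.2141 0.6401 0.2387] yaw 71.5 down [-0. -0. -1.] F [-0.   0.4  0.8] open 0.0883 t 1.2 j6 -0.04
offset [-32.12   5.87 -39.89] rot [ 0.    0.01 -0.  ]
```

```bash
python3 -m creep '{"grip":[1,1,1,1,1],"offset":[[-4,0.6,-5],[-8,1.2,-10],[-12,2,-15],[-16,2.5,-20],[-20,3,-25]],"rot":[[0,0,0],[0,0,0],[0,0,0],[0,0,0],[0,0,0]]}' 40
python3 -m creep '{"grip":[1,1,1,1,1],"offset":[[-3,0.7,-4],[-6,1.4,-7.5],[-9,2.1,-11],[-12.1,2.9,-14.9],[-12.1,2.9,-14.9]],"rot":[[0,0,0],[0,0,0],[0,0,0],[0,0,0],[0,0,0]]}'
python3 - <<'E'
from h import *
go(.4905,.209,.106,71.5)
for c in("top","side"): print([(np.round(d["centre"],4),round(d["p"],2)) for d in arm.landmark_of(c,"cap_knob")])
E
```

```text
time: 1.82
position: [0.3837, 0.3771, 0.2095]
ee_rot: [-1.345, -0.969, 0.968]
ft_force: [0.3, -0.1, -0.0]
opening: 0.088
time: 2.45
position: [0.4868, 0.2141, 0.1799]
ee_rot: [-1.347, -0.964, 0.966]
ft_force: [-0.9, 0.6, -0.7]
opening: 0.0885
pos [0.4868 0.2141 0.1799] yaw 71.2 down [-0.001 -0.001 -1.   ] F [-0.9  0.6 -0.7] open 0.0885 t 2.45 j6 -0.88
offset [-0.35  7.39 -0.51] rot [-0.01 -0.25 -0.06]
[(array([0.4911, 0.2082, 0.1144]), 0.95), (array([ 0.5347, -0.0098,  0.0032]), 0.48), (array([0.4919, 0.2088, 0.0711]), 0.24), (array([ 0.7984, -0.0237,  0.0731]), 0.15)]
[(array([0.4918, 0.2052, 0.1142]), 0.94), (array([ 0.3447,  0.2682, -0.0004]), 0.56)]
```

```bash
python3 -m creep '{"grip":[1,1,1,0.2,0.2],"offset":[[0,3.5,0],[0,7.4,0],[0,7.4,0],[0,7.4,0],[0,7.4,0]],"rot":[[0,0,0],[0,0,0],[0,0,0],[0,0,0],[0,0,0]]}' 25
python3 -m creep '{"grip":[0.1,0.1,0.1,0.1,0.1],"offset":[[0,0,0],[0,0,0],[0,0,0],[0,0,0],[0,0,0]],"rot":[[0,0,0],[0,0,0],[0,0,0],[0,0,0],[0,0,0]]}'
python3 -c "
from h import *
go(.4905,.209,.18,71.5)"
```

```text
time: 3.18
position: [0.4871, 0.2178, 0.1086]
ee_rot: [-1.345, -0.972, 0.966]
ft_force: [-0.5, -0.2, 0.8]
opening: 0.0701
time: 3.8
position: [0.4857, 0.2165, 0.1064]
ee_rot: [-1.345, -0.968, 0.969]
ft_force: [-0.8, -0.7, 1.7]
opening: 0.0253
pos [0.4857 0.2165 0.1064] yaw 71.5 down [-0.    -0.001 -1.   ] F [-0.8 -0.7  1.7] open 0.0253 t 3.8 j6 -0.88
offset [-0.56 -7.36 -0.7 ] rot [-0.01  0.01 -0.04]
```

```bash
python3 -m creep '{"grip":[0.1,0.1,0.1,0.1,0.1],"offset":[[0,-1,0],[0,-3,0],[0,-6,0],[0,-9,0],[0,-9,0]],"rot":[[0,0,0],[0,0,0],[0,0,0],[0,0,0],[0,0,0]]}'
python3 - <<'E'
from h import *
ims=[]
for c in("top","side"):
    im=arm.get_image(c); ims.append(im["pixels"][90:390,100:440,::-1])
    print([(np.round(d["centre"],4),round(d["p"],2)) for d in arm.landmark_of(c,"cap_knob")],[(np.round(d["centre"],4),round(d["p"],2)) for d in arm.landmark_of(c,"mat_top")])
cv2.imwrite("pics/lift.png",np.hstack(ims))
go(.53,-.0095,.15,71.5)
E
```

```text
time: 4.42
position: [0.4879, 0.2177, 0.1997]
ee_rot: [-1.346, -0.974, 0.963]
ft_force: [-0.0, 0.8, -1.0]
opening: 0.0254
[(array([0.4946, 0.2155, 0.2072]), 0.66), (array([0.6615, 0.1912, 0.0522]), 0.48)] [(array([ 0.5345, -0.0081,  0.0013]), 0.94)]
[(array([0.4903, 0.2126, 0.203 ]), 0.88)] [(array([ 0.5316, -0.0068,  0.0037]), 0.69)]
pos [0.4847 0.2164 0.1947] yaw 71.5 down [-0.003 -0.001 -1.   ] F [-0.1  0.3 -0.5] open 0.0253 t 4.725 j6 -0.88
offset [-19.98   4.48 -11.47] rot [-0.13  0.   -0.11]
```

View pics/lift.png

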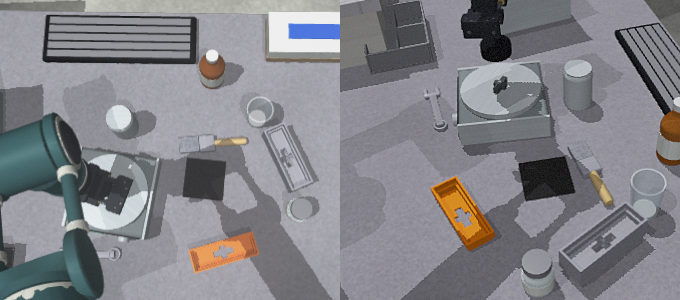

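The cap hangs in the gripper (side crop about (495,45)). The hub cross is now bare at about (500,85), and the mat is clear.

```bash
python3 -m creep '{"grip":[0.1,0.1,0.1,0.1,0.1],"offset":[[-4,0,-2.2],[-8,0.5,-4.4],[-12,1.5,-6.6],[-16,4,-8.8],[-19.8,7,-10.9]],"rot":[[0,0,0],[0,0,0],[0,0,0],[0,0,0],[0,0,0]]}'
python3 -m creep '{"grip":[0.1,0.1,0.1],"offset":[[0,0,0],[0,2,0],[0,4,0]],"rot":[[0,0,0],[0,0,0],[0,0,0]]}'
python3 - <<'E'
from h import *
for c in("top","side"):
    print([(np.round(d["centre"],4),round(d["p"],2)) for d in arm.landmark_of(c,"cap_knob")])
go(.525,-.0055,.036,71.5)
E
```

```text
time: 5.35
position: [0.5266, -0.0071, 0.1255]
ee_rot: [-1.345, -0.969, 0.968]
ft_force: [0.5, -0.0, -1.8]
opening: 0.0249
time: 5.72
position: [0.5266, -0.0048, 0.0863]
ee_rot: [-1.345, -0.969, 0.967]
ft_force: [-0.8, 0.5, -1.0]
opening: 0.0251
[(array([0.4946, 0.2155, 0.2072]), 0.66), (array([0.6615, 0.1912, 0.0522]), 0.48)]
[(array([0.4903, 0.2126, 0.203 ]), 0.88)]
pos [ 0.5242 -0.0045  0.0843] yaw 71.5 down [-0.005  0.001 -1.   ] F [-0.1 -0.  -1.2] open 0.0249 t 5.825 j6 -1.31
offset [-0.06  4.83 -0.13] rot [-0.28  0.04 -0.05]
```

```bash
python3 -m creep '{"grip":[0.1,0.1,0.1,0.1,0.1],"offset":[[0,2,0],[0,3.5,0],[0,4.4,0],[0,4.8,0],[0,4.8,0]],"rot":[[0,0,0],[0,0,0],[0,0,0],[0,0,0],[0,0,0]]}'
python3 -m creep '{"grip":[0.1,0.1],"offset":[[0,0,0],[0,0,0]],"rot":[[0,0,0],[0,0,0]]}'
```

```text
time: 6.45
position: [0.5264, -0.0055, 0.0384]
ee_rot: [-1.345, -0.968, 0.968]
ft_force: [-0.8, -0.3, -1.0]
opening: 0.0252
time: 6.7
position: [0.5268, -0.0057, 0.0389]
ee_rot: [-1.345, -0.969, 0.968]
ft_force: [0.1, 0.0, -0.6]
opening: 0.0248
```

```bash
python3 -m creep '{"grip":[0.1,0.1],"offset":[[0,0.2,0],[0,0.2,0]],"rot":[[0,0,0],[0,0,0]]}'
python3 -m creep '{"grip":[0.1,0.1],"offset":[[0,0.2,0],[0,0.2,0]],"rot":[[0,0,0],[0,0,0]]}'
```

```text
time: 6.95
position: [0.5262, -0.0056, 0.0363]
ee_rot: [-1.345, -0.968, 0.968]
ft_force: [0.3, -0.2, -0.3]
opening: 0.0251
time: 7.2
position: [0.5266, -0.0056, 0.0354]
ee_rot: [-1.345, -0.968, 0.968]
ft_force: [-2.9, 0.4, 5.1]
opening: 0.0251
```

```bash
python3 -m creep '{"grip":[0.5,0.9,1,1,1],"offset":[[0,0,0],[0,0,0],[0,-2,0],[0,-7,0],[0,-12,0]],"rot":[[0,0,0],[0,0,0],[0,0,0],[0,0,0],[0,0,0]]}'
python3 -m creep '{"grip":[1,1,1,1,1],"offset":[[-3,0,-2],[-7,0,-4],[-11,0,-6],[-15,0,-8],[-18,0,-10]],"rot":[[0,0,0],[0,0,0],[0,0,0],[0,0,0],[0,0,0]]}'
python3 - <<'E'
from h import *
T=arm.get_image("top");S=arm.get_image("side")
a=rect(T,.089,.40,.58,.12,.30);b=rect(S,.089,.40,.58,.12,.30)
cv2.imwrite("pics/hub.png",np.hstack([a,b]))
for c in("top","side"):
  for q in("cap_knob","mat_top","hub_seat"): print(q,[(np.round(d["centre"],4),round(d["p"],2)) for d in arm.landmark_of(c,q)])
go(.583,-.21,.12,-66)
E
```

```text
time: 7.82
position: [0.5257, -0.0056, 0.155]
ee_rot: [-1.344, -0.967, 0.969]
ft_force: [0.6, 0.3, -0.5]
opening: 0.0732
time: 8.45
position: [0.564, -0.2098, 0.1542]
ee_rot: [-1.345, -0.967, 0.968]
ft_force: [-0.5, -0.3, 0.6]
opening: 0.0882
cap_knob [(array([ 0.5328, -0.0056,  0.0428]), 0.89)]
mat_top [(array([ 0.5323, -0.0093,  0.0016]), 0.82)]
hub_seat [(array([0.4902, 0.2106, 0.0729]), 0.85)]
cap_knob [(array([ 0.531 , -0.0129,  0.0437]), 0.71)]
mat_top [(array([ 0.5315, -0.0037,  0.0037]), 0.74)]
hub_seat [(array([0.4931, 0.2098, 0.0724]), 0.88)]
pos [ 0.5637 -0.2068  0.1542] yaw 71.6 down [-0.001  0.    -1.   ] F [-0.8  0.2  0.1] open 0.0881 t 8.85 j6 -1.64
offset [ 0.3   3.42 -1.93] rot [-3.000e-02 -4.242e+01  3.000e-02]
```

View pics/hub.png

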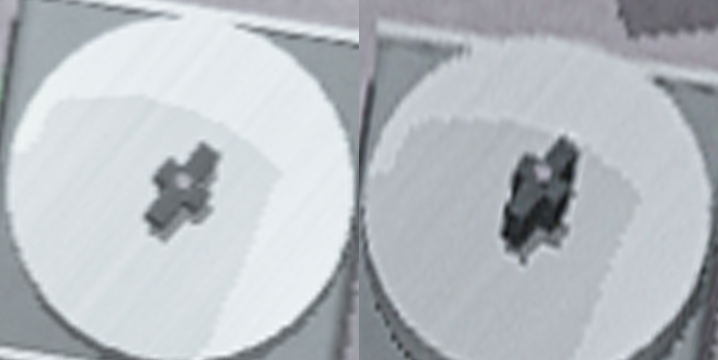

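The cap stands on the mat, at about (0.532,-0.009). The hub's long axis lies at roughly 53° yaw (top crop (160,220) to (208,155)). I'll fit the hub, disc and carrier models to get exact poses.

```bash
cat > fit.py <<'E'
from h import *
from scipy.optimize import minimize
def rot2(P,c,t):
    t=np.radians(t);return np.array(P)@np.array([[np.cos(t),np.sin(t)],[-np.sin(t),np.cos(t)]])+c
def box(a,b):return [(-a,-b),(a,-b),(a,b),(-a,b)]
def px(im,P,z):
    return cv2.projectPoints(np.c_[P,np.full(len(P),z)],im["rvec"],im["tvec"],im["mtx"],im["distortion"])[0][:,0]
K=8
def fill(m,q,o,v=1):cv2.fillPoly(m,[np.round((q-o+.5)*K*16-8).astype(np.int32)],v,shift=4)
def hubcost(im,dark,o,p):
    m=np.zeros((dark.shape[0]*K,dark.shape[1]*K),np.uint8)
    for B in(box(.023,.006),box(.006,.014)):
        g=rot2(B,p[:2],p[2]);h=cv2.convexHull(np.r_[px(im,g,.075),px(im,g,.089)].astype(np.float32))[:,0]
        fill(m,h,o)
    r=cv2.resize(m.astype(np.float32),dark.shape[::-1],interpolation=cv2.INTER_AREA)
    return ((r-dark)**2).sum()
def samp(g,im,P,z):
    q=px(im,P,z).astype(np.float32);return cv2.remap(g,q[:,0][None],q[:,1][None],cv2.INTER_LINEAR)[0]
E
cat > run1.py <<'E'
from fit import *
fits=[]
for c in("top","side"):
    im=arm.get_image(c);g=im["pixels"].mean(2)
    o=np.floor(px(im,np.array([[.491,.209]]),.08)[0]-28);u,v=o.astype(int);w=g[v:v+56,u:u+56]
    lo,hi=np.percentile(w,1),np.median(w)
    d=np.clip((hi-20-w)/(hi-20-lo-20),0,1).astype(np.float32)
    best=min((minimize(lambda p:hubcost(im,d,o,np.r_[p[:2]/1000,p[2]]),[491,209,t],method="Nelder-Mead",options=dict(initial_simplex=[[487,206,t-6],[496,208,t-3],[489,214,t+3],[492,209,t+8]])) for t in(45,53,60)),key=lambda r:r.fun)
    print(c,"hub",np.round(best.x,2),round(best.fun,1),lo,hi)
    # disc edge: radial brightness step at z=.075
    th=np.radians(np.arange(0,360,2));E=[]
    rr=np.arange(.080,.096,.0004)
    pts=np.array([[.491+r*np.cos(t),.209+r*np.sin(t)] for t in th for r in rr])
    I=samp(g.astype(np.float32),im,pts,.075).reshape(len(th),-1);D=np.gradient(cv2.GaussianBlur(I,(9,1),0),axis=1)
    k=D.argmin(1);ok=D.min(1)<-1.0
    P=np.c_[.491+rr[k]*np.cos(th),.209+rr[k]*np.sin(th)][ok]
    x=np.r_[.491,.209]
    from scipy.optimize import least_squares
    s=least_squares(lambda p:np.hypot(*(P-p).T)-.088,x,loss="soft_l1",f_scale=.0007)
    print(c,"disc",np.round(s.x,4),len(P),round(float(np.median(abs(s.fun))),4))
    g0=cv2.imread(f"pics/{c}0.png").mean(2).astype(np.float32)
    n=np.linspace(-1,1,41)
    def ring(p,a,b):
        L=np.r_[np.c_[n*a,0*n+b],np.c_[n*a,0*n-b],np.c_[0*n[::2]+a,n[::2]*b],np.c_[0*n[::2]-a,n[::2]*b]]
        return samp(g0,im,rot2(L,p[:2]/1000,p[2]),.06).mean()
    r=min((minimize(lambda p:-(ring(p,.0795,.0275)+ring(p,.078,.026)+ring(p,.0765,.0245))+1.5*(ring(p,.073,.021)+0*ring(p,.084,.032)),[x0,-210,t],method="Nelder-Mead",options=dict(initial_simplex=[[x0-4,-213,t-3],[x0+4,-211,t],[x0,-205,t+2],[x0+1,-210,t+4]])) for t in(22,24,26) for x0 in(581,585)),key=lambda r:r.fun)
    print(c,"carrier",np.round(r.x,2),round(r.fun,2))
    a=rect({**im,"pixels":g0[...,None].repeat(3,2).astype(np.uint8)},.06,.49,.68,-.30,-.12)
    f=lambda P:np.round(np.c_[(P[:,0]-.49)*2000,(-.12-P[:,1])*2000]).astype(int)
    cv2.polylines(a,[f(rot2(box(.08,.028),r.x[:2]/1000,r.x[2]))],True,(0,0,255));b=rect(im,.089,.44,.54,.16,.26,3600)
    f=lambda P:np.round(np.c_[(P[:,0]-.44)*3600,(.26-P[:,1])*3600]).astype(int)
    for B in(box(.023,.006),box(.006,.014)):cv2.polylines(b,[f(rot2(B,best.x[:2]/1000,best.x[2]))],True,(0,0,255))
    fits.append(np.hstack([a,b]))if 0 else fits.append(np.hstack([a,b[:360,:360]]))
cv2.imwrite("pics/fit.png",cv2.resize(np.vstack(fits),None,fx=.8,fy=.8,interpolation=cv2.INTER_AREA))
E
python3 run1.py
```

```text
top hub [491.74 207.18  51.89] 29.5 104.8 221.66666666666666
top disc [0.4914 0.2088] 180 0.0003
top carrier [ 583.63 -210.94   24.26] -268.14
side hub [491.21 210.59  53.1 ] 50.6 41.800000000000004 184.66666666666666
side disc [0.4912 0.2119] 180 0.0005
side carrier [ 582.73 -207.93   24.29] -310.38
```

View pics/fit.png

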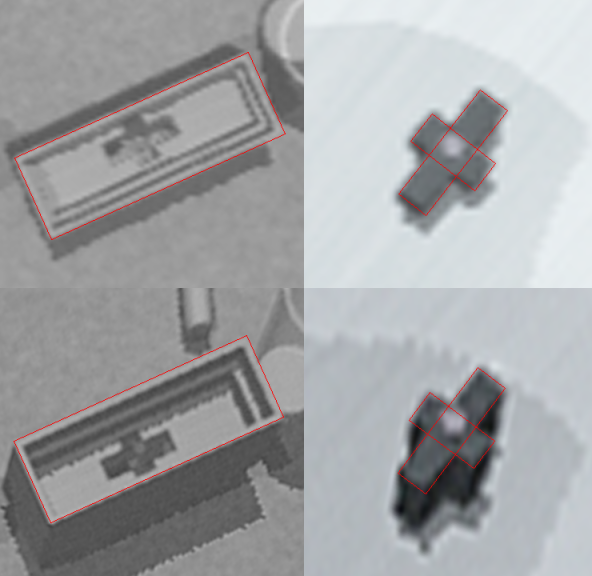

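Overlays match the rims and the hub. The two cameras differ by a constant 3 mm or so in y, but both give a carrier-to-hub shift of (-91.9,+419.6) mm and a turn of +28.3°. Next I go above the stack.

```bash
python3 -m creep '{"grip":[1,1,1,1,1],"offset":[[0.1,0.5,-0.5],[0.2,1.5,-1],[0.3,2.5,-1.5],[0.3,3.4,-1.9],[0.3,3.4,-1.9]],"rot":[[0,-10,0],[0,-20,0],[0,-30,0],[0,-40,0],[0,-42.7,0]]}'
python3 -m creep '{"grip":[1,1],"offset":[[0,0,0],[0,0,0]],"rot":[[0,0,0],[0,0,0]]}'
python3 - <<'E'
from h import *
P=[]
for i in range(4):
    arm.get_image("top");P.append(arm.read_state()["position"])
print(np.mean(P,0));go(.5832,-.2094,.0475,114.3)
E
```

```text
time: 9.57
position: [0.5826, -0.2102, 0.1195]
ee_rot: [-0.975, -1.515, 1.516]
ft_force: [0.7, -0.9, 0.2]
opening: 0.0885
time: 9.82
position: [0.5831, -0.2108, 0.1207]
ee_rot: [-0.979, -1.513, 1.513]
ft_force: [-1.0, -0.4, -0.9]
opening: 0.0883
[ 0.58314988 -0.21105556  0.12069776]
pos [ 0.5831 -0.2111  0.1207] yaw 114.2 down [ 0. -0. -1.] F [0.4 0.3 0.2] open 0.088 t 10.025 j6 -2.38
offset [ 0.16  7.32 -0.07] rot [ 0.02 -0.11 -0.02]
```

```bash
python3 -m creep '{"grip":[1,1,1,1,1],"offset":[[0.1,3,0],[0.16,5.5,-0.05],[0.16,7,-0.05],[0.16,7.3,-0.05],[0.16,7.3,-0.05]],"rot":[[0,0,0],[0,0,0],[0,0,0],[0,0,0],[0,0,0]]}'
python3 -m creep '{"grip":[0.8,0.65,0.5,0.5,0.5],"offset":[[0,0,0],[0,0,0],[0,0,0],[0,0,0],[0,0,0]],"rot":[[0,0,0],[0,0,0],[0,0,0],[0,0,0],[0,0,0]]}' 35
python3 -c "
from h import *
go(.5832,-.2094,.0475,114.3)"
```

```text
time: 10.65
position: [0.5833, -0.2097, 0.0479]
ee_rot: [-0.98, -1.513, 1.513]
ft_force: [0.1, -0.4, 0.3]
opening: 0.0881
time: 11.28
position: [0.583, -0.2096, 0.0478]
ee_rot: [-0.979, -1.513, 1.513]
ft_force: [-0.6, -0.3, 3.2]
opening: 0.056
pos [ 0.583  -0.2096  0.0478] yaw 114.2 down [ 0. -0. -1.] F [-0.6 -0.3  3.2] open 0.056 t 11.275 j6 -2.38
offset [ 0.01  0.03 -0.02] rot [ 0.02 -0.09 -0.01]
```

Gripped at 56 mm. Now a slow, straight lift.

```bash
python3 -m creep '{"grip":[0.4,0.4,0.4,0.4,0.4],"offset":[[0,0,0],[0,-0.4,0],[0,-1,0],[0,-1.8,0],[0,-2.8,0]],"rot":[[0,0,0],[0,0,0],[0,0,0],[0,0,0],[0,0,0]]}'
python3 -m creep '{"grip":[0.4,0.4,0.4,0.4,0.4],"offset":[[0,-2,0],[0,-5,0],[0,-9,0],[0,-12,0],[0,-12,0]],"rot":[[0,0,0],[0,0,0],[0,0,0],[0,0,0],[0,0,0]]}'
python3 - <<'E'
from h import *
S=arm.get_image("side");T=arm.get_image("top")
cv2.imwrite("pics/up.png",np.hstack([S["pixels"][120:420,240:560,::-1],T["pixels"][120:420,260:580,::-1]]))
go(.4913,.2102,.22,142.6)
E
```

```text
time: 11.9
position: [0.5827, -0.2095, 0.0758]
ee_rot: [-0.978, -1.513, 1.513]
ft_force: [0.1, 0.7, -2.5]
opening: 0.0559
time: 12.52
position: [0.5854, -0.2106, 0.2004]
ee_rot: [-0.988, -1.517, 1.514]
ft_force: [0.5, 0.1, -2.9]
opening: 0.0555
pos [ 0.5827 -0.2095  0.1956] yaw 114.2 down [ 0.001 -0.    -1.   ] F [-0.1 -0.1 -3.4] open 0.0557 t 12.625 j6 -2.38
offset [42.03 -2.45 -8.87] rot [ 1.000e-02 -2.839e+01 -3.000e-02]
```

View pics/up.png

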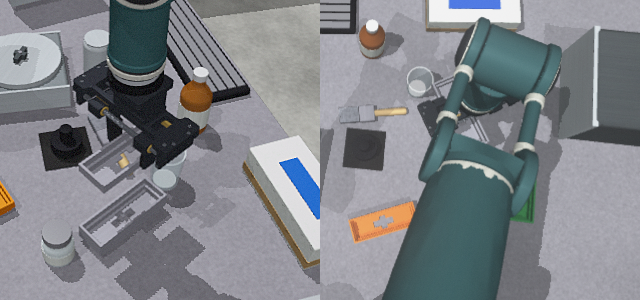

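A single carrier is lifted (side crop (120,160)). Two stay nested at (122,215), and the cap is upright on the mat at (65,140). Next I carry it over the hub.

```bash
python3 -m creep '{"grip":[0.4,0.4,0.4,0.4,0.4],"offset":[[4,0,-0.85],[9.5,0,-2],[15,0,-3.2],[20.5,0,-4.3],[26,0,-5.5]],"rot":[[0,0,0],[0,0,0],[0,0,0],[0,0,0],[0,0,0]]}'
python3 -m creep '{"grip":[0.4,0.4,0.4,0.4,0.4],"offset":[[5,0,-1.1],[9.5,0,-2],[13,0,-2.7],[16,0,-3.4],[16,0,-3.4]],"rot":[[0,-5,0],[0,-14,0],[0,-22,0],[0,-28.4,0],[0,-28.4,0]]}'
python3 -m creep '{"grip":[0.4,0.4],"offset":[[0,0,0],[0,0,0]],"rot":[[0,0,0],[0,0,0]]}'
python3 - <<'E'
from h import *
go(.4911,.2101,.125,142.5)
E
```

```text
time: 13.25
position: [0.5242, 0.0517, 0.193]
ee_rot: [-0.976, -1.51, 1.514]
ft_force: [0.4, 0.1, -3.6]
opening: 0.0557
time: 13.88
position: [0.4899, 0.2113, 0.1932]
ee_rot: [-0.619, -1.845, 1.849]
ft_force: [-0.0, -0.4, -2.3]
opening: 0.0556
time: 14.12
position: [0.4916, 0.209, 0.1947]
ee_rot: [-0.625, -1.843, 1.846]
ft_force: [-0.4, -0.8, -3.0]
opening: 0.0552
pos [0.4916 0.209  0.1947] yaw 142.5 down [-0.001 -0.001 -1.   ] F [-0.4 -0.8 -3. ] open 0.0552 t 14.125 j6 -2.13
offset [ 0.11  6.97 -0.07] rot [-0.08  0.01  0.03]
```

```bash
python3 -m creep '{"grip":[0.4,0.4,0.4,0.4,0.4],"offset":[[0.1,2,-0.07],[0.1,4,-0.07],[0.1,6,-0.07],[0.1,7.5,-0.07],[0.1,7.5,-0.07]],"rot":[[0,0,0],[0,0,0],[0,0,0],[0,0,0],[0,0,0]]}'
python3 -m creep '{"grip":[0.4],"offset":[[0,0,0]],"rot":[[0,0,0]]}'
python3 - <<'E'
from fit import *
S=arm.get_image("side");T=arm.get_image("top");z=arm.read_state()["position"][2]
go(.4911,.2101,.1045,142.5)
out=[]
for im in(S,T):
    a=rect(im,z+.0125,.39,.59,.11,.31,2000)
    f=lambda P:np.round(np.c_[(P[:,0]-.39)*2000,(.31-P[:,1])*2000]).astype(int)
    c=np.array([.4912,.2119]) if im is S else np.array([.4914,.2088])
    cv2.polylines(a,[f(rot2(box(.08,.028),c,52.5))],True,(0,0,255));out.append(a)
cv2.imwrite("pics/over.png",np.hstack(out))
E
```

```text
time: 14.75
position: [0.4905, 0.2102, 0.119]
ee_rot: [-0.623, -1.842, 1.846]
ft_force: [0.2, 0.5, -2.5]
opening: 0.0558
time: 14.88
position: [0.4921, 0.2111, 0.121]
ee_rot: [-0.626, -1.846, 1.845]
ft_force: [0.3, 0.8, -1.4]
opening: 0.0554
pos [0.4923 0.2114 0.1215] yaw 142.6 down [ 0.002  0.001 -1.   ] F [ 0.  0. -3.] open 0.0554 t 14.975 j6 -2.13
offset [0.02 1.7  0.18] rot [ 0.1   0.09 -0.06]
```

View pics/over.png

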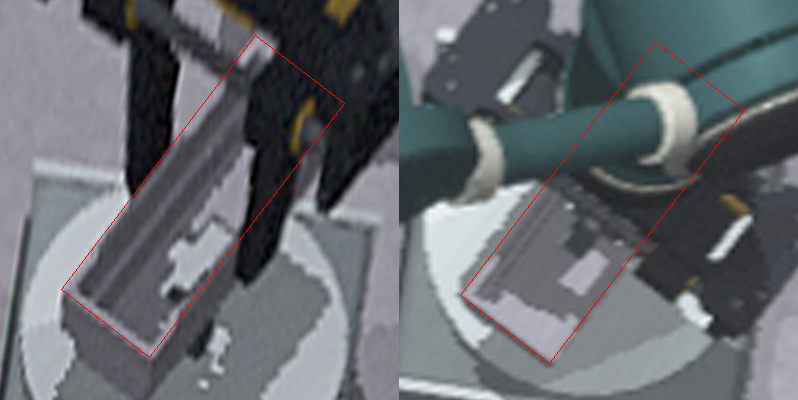

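The lower end of the held carrier matches the expected outline, at (65,290)–(150,357) in the side crop and (460,295)–(550,362) in the top crop. I'll average the noisy position before lowering.

```bash
python3 - <<'E'
from h import *
P=[]
for i in range(12):
    arm.get_image("side");P.append(arm.read_state()["position"])
P=np.array(P);print(P.mean(0),P.std(0),(np.array([.4911,.2101])-P.mean(0)[:2])*100);go(.4911,.2101,.1045,142.5)
E
```

```text
[0.49166939 0.21131591 0.12081547] [2.81882679e-04 9.07532503e-05 3.77573324e-04] [-0.05693892 -0.12159134]
pos [0.4914 0.2112 0.1204] yaw 142.6 down [-0. -0. -1.] F [ 0.4 -0.3 -2.9] open 0.0557 t 15.575 j6 -2.13
offset [-0.04  1.59  0.11] rot [-0.    0.11  0.  ]
```

```bash
python3 -m creep '{"grip":[0.4,0.4,0.4,0.4],"offset":[[-0.03,0.4,0.11],[-0.03,0.9,0.11],[-0.03,1.4,0.11],[-0.03,1.4,0.11]],"rot":[[0,0,0],[0,0,0],[0,0,0],[0,0,0]]}'
python3 -m creep '{"grip":[0.4,0.4,0.4],"offset":[[0,0.3,0],[0,0.5,0],[0,0.5,0]],"rot":[[0,0,0],[0,0,0],[0,0,0]]}'
python3 -c "
from h import *
go(.4911,.2101,.0905,142.5)"
```

```text
time: 16.08
position: [0.4904, 0.2099, 0.1056]
ee_rot: [-0.623, -1.845, 1.846]
ft_force: [-0.1, 0.3, -1.9]
opening: 0.0557
time: 16.45
position: [0.4909, 0.2101, 0.1012]
ee_rot: [-0.624, -1.846, 1.846]
ft_force: [-0.0, 0.4, -2.4]
opening: 0.0556
pos [0.4909 0.2101 0.1012] yaw 142.6 down [-0. -0. -1.] F [-0.   0.4 -2.4] open 0.0556 t 16.45 j6 -2.13
offset [-0.02  1.07 -0.01] rot [-0.02  0.11  0.01]
```

No contact at 3 mm below the hub's top, so it is entering. I keep lowering.

```bash
python3 -m creep '{"grip":[0.4,0.4,0.4],"offset":[[0,0.3,0],[0,0.5,0],[0,0.5,0]],"rot":[[0,0,0],[0,0,0],[0,0,0]]}'
python3 -m creep '{"grip":[0.4,0.4,0.4],"offset":[[0,0.2,0],[0,0.4,0],[0,0.4,0]],"rot":[[0,0,0],[0,0,0],[0,0,0]]}'
python3 -m creep '{"grip":[0.4,0.4],"offset":[[0,0.15,0],[0,0.15,0]],"rot":[[0,0,0],[0,0,0]]}'
```

```text
time: 16.82
position: [0.4908, 0.2101, 0.0962]
ee_rot: [-0.624, -1.846, 1.846]
ft_force: [-0.4, 0.2, -2.5]
opening: 0.0557
time: 17.2
position: [0.4908, 0.21, 0.0921]
ee_rot: [-0.624, -1.845, 1.846]
ft_force: [0.1, -0.9, -2.0]
opening: 0.0554
time: 17.45
position: [0.491, 0.2102, 0.0909]
ee_rot: [-0.625, -1.846, 1.846]
ft_force: [0.4, -0.7, -2.3]
opening: 0.0555
```

```bash
python3 -m creep '{"grip":[0.4,0.4],"offset":[[0,0.1,0],[0,0.1,0]],"rot":[[0,0,0],[0,0,0]]}'
python3 -m creep '{"grip":[0.4,0.4],"offset":[[0,0.1,0],[0,0.1,0]],"rot":[[0,0,0],[0,0,0]]}'
```

```text
time: 17.7
position: [0.4911, 0.2102, 0.0908]
ee_rot: [-0.625, -1.846, 1.846]
ft_force: [-2.4, -2.1, 4.7]
opening: 0.0554
time: 17.95
position: [0.4911, 0.2102, 0.0908]
ee_rot: [-0.625, -1.846, 1.846]
ft_force: [-6.0, -1.6, 11.7]
opening: 0.0557
```

Seated: it stops at 0.0908 against an expected 0.0905. Release, rise and check.

```bash
python3 -m creep '{"grip":[0.7,0.85,1,1,1],"offset":[[0,-0.15,0],[0,-0.15,0],[0,-0.15,0],[0,-0.15,0],[0,-3,0]],"rot":[[0,0,0],[0,0,0],[0,0,0],[0,0,0],[0,0,0]]}'
python3 -m creep '{"grip":[1,1,1,1,1],"offset":[[0,-5,0],[0,-10,0],[0,-14,4],[0,-16,9],[0,-16,14]],"rot":[[0,0,0],[0,0,0],[0,0,0],[0,0,0],[0,0,0]]}'
python3 -c "
from h import *
go(.25,.45,.25)"
```

```text
time: 18.58
position: [0.4888, 0.2093, 0.1165]
ee_rot: [-0.62, -1.84, 1.848]
ft_force: [0.2, -0.3, 0.4]
opening: 0.088
time: 19.2
position: [0.4064, 0.0983, 0.2813]
ee_rot: [-0.629, -1.85, 1.846]
ft_force: [1.2, -0.5, -0.1]
opening: 0.088
pos [0.4064 0.0983 0.2813] yaw 142.7 down [ 0.005  0.001 -1.   ] F [ 1.2 -0.5 -0.1] open 0.088 t 19.2 j6 -2.31
offset [ 33.78   3.08 -18.46] rot [ 0.19  0.   -0.19]
```

```bash
python3 - <<'E'
from fit import *
S=arm.get_image("side");T=arm.get_image("top")
cv2.imwrite("pics/end.png",np.hstack([S["pixels"][120:420,180:500,::-1],T["pixels"][130:430,150:470,::-1]]))
n=np.linspace(-1,1,41)
def ringfit(im,z,x0,y0,t0):
    g=im["pixels"].mean(2).astype(np.float32)
    def ring(p,a,b):
        L=np.r_[np.c_[n*a,0*n+b],np.c_[n*a,0*n-b],np.c_[0*n[::2]+a,n[::2]*b],np.c_[0*n[::2]-a,n[::2]*b]]
        return samp(g,im,rot2(L,p[:2]/1000,p[2]),z).mean()
    r=min((minimize(lambda p:-(ring(p,.0795,.0275)+ring(p,.078,.026)+ring(p,.0765,.0245))+1.5*ring(p,.073,.021),[x0,y0,t],method="Nelder-Mead",options=dict(initial_simplex=[[x0-4,y0-3,t-3],[x0+4,y0-1,t],[x0,y0+5,t+2],[x0+1,y0,t+4]])) for t in(t0-2,t0,t0+2)),key=lambda r:r.fun)
    return np.round(r.x,2),round(r.fun,1)
for k,im in(("side",S),("top",T)):
    print(k,"placed",ringfit(im,.103,491,210,52.5),ringfit(im,.108,491,210,52.5),"stack",ringfit(im,.044,583,-210,24.3))
    for q in("cap_knob","mat_top","beaker_mid","jar_mid","can_mid","bottle_mid","spanner_mid","brush_mid"):
        d=arm.landmark_of(k,q);print(q,np.round(d[0]["centre"],3) if d else None)
E
```

```text
side placed (array([490.02, 212.28,  52.51]), np.float64(-312.9)) (array([489.27, 206.11,  52.5 ]), np.float64(-312.0)) stack (array([ 582.4 , -208.19,   24.56]), np.float64(-289.5))
cap_knob [ 0.532 -0.009  0.044]
mat_top [ 0.527 -0.007  0.005]
beaker_mid [ 0.691 -0.14   0.041]
jar_mid [ 0.455 -0.237  0.035]
can_mid [0.667 0.19  0.049]
bottle_mid [ 0.796 -0.024  0.072]
spanner_mid [ 0.345  0.271 -0.   ]
brush_mid [ 0.626 -0.026 -0.004]
top placed (array([489.18, 210.49,  51.54]), np.float64(-222.8)) (array([488.  , 209.32,  50.85]), np.float64(-222.5)) stack (array([ 583.7 , -211.11,   24.63]), np.float64(-269.7))
cap_knob [ 0.531 -0.008  0.042]
mat_top [ 0.533 -0.008  0.005]
beaker_mid [ 0.686 -0.143  0.042]
jar_mid [ 0.458 -0.236  0.039]
can_mid [0.664 0.191 0.052]
bottle_mid [ 0.798 -0.026  0.075]
spanner_mid [ 0.585 -0.209  0.026]
brush_mid [ 0.625 -0.034 -0.001]
```

View pics/end.png

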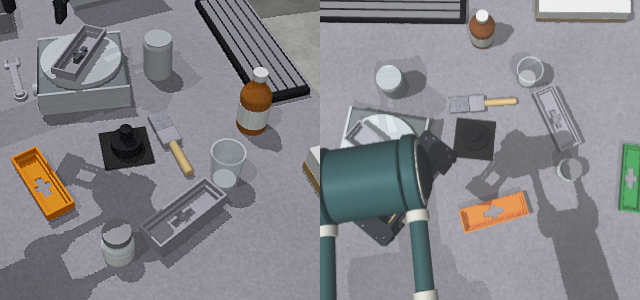

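The side crop shows the carrier flat on the turntable at (80,52) with the hub in its opening. The cap is on the mat at (125,143) and two carriers remain at (187,212).

```bash
python3 -c "
from workcell import arm
print(arm.sign_off())"
```

```text
the job is handed in; nothing more can be done
None
```

The job is handed in at about 20 s of robot time. The cap is upright on the mat, and the top steel carrier was lifted off on its own and now sits over the hub's teeth.

**Carrier on the hub:**
- Lowering met no contact until it stopped at a tool height of 0.0908 m, against 0.0905 m expected when seated, with only about 12 N.
- The side camera afterwards puts its rim at turntable-seated height, within about 1.5 mm of the disc centre, at 52.5° like the hub.

**Remaining two carriers:** the stack is where it was, within about 0.5 mm in both cameras, with its rim fitting at two-carrier height.

**Cap:** it stands at about (0.532, -0.009) m, within a few millimetres of the mat's centre.

**Other items:** the beaker, jar, can, bottle, spanner and brush showed no movement beyond the camera error.

**Checks that disagreed or failed:**
- The two cameras differ by a steady 3 mm or so in y, so I averaged them.
- In the last top picture the arm partly hid the placed carrier, so that camera's fit there (about 2.5 mm and 1° off) is unreliable.
- The top camera also confused the spanner with the carrier stack; the side camera found it in place.
- I gripped the cap about 9 mm off target because one move fell short. I allowed for that when placing it.

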